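# Refill the two ring-core magazines

## Task

Refill the winder's two spring magazines with the loose ring cores: the three large cores go into the wide magazine and the two small ones into the narrow magazine, flat on top of one another. Press each core down between the guide rods until both spring catches snap out over its rim and hold it. Leave the flat spool of braid where it lies; it is no core.

Things in the scene. Friction and masses are not known exactly. Their poses are not given: they have to be found in the camera images.
- core_big_1: large ring core, plain grey coated ferrite, lying flat on the bench: outside diameter 50 mm, hole 26 mm, 15 mm high, edges chamfered 1 mm, 70 to 130 g; origin at the centre of its underside, z along its axis; the three large cores are alike
- core_big_2: large ring core like core_big_1, origin likewise
- core_big_3: large ring core like core_big_1, origin likewise
- core_small_1: small ring core of the same grey: outside diameter 36 mm, hole 18 mm, 12 mm high, edges chamfered 1 mm, 30 to 60 g; origin at the centre of its underside, z along its axis; the two small cores are alike
- core_small_2: small ring core like core_small_1, origin likewise
- magazine_wide: Wide magazine, fixed: grey foot 92x80, aluminium block 30 high, black follower plate on a spring. Origin on the stack axis at bench level. Uprights (inner faces 28 mm off axis, 108 high) with catches at +-y, knobs out to 58; fingers enter from +-x. Four 6 mm rods at x+-12.9, y+-26.5, straight to 101, points at 112 mm; core has 1.5 mm play. Flat underside of catches, and empty follower's top, 90 mm up.
- magazine_narrow: Narrow magazine, fixed, same make: foot 92x66, block 30 high. Origin on the stack axis at bench level. Uprights (inner faces 21 mm off axis, 87 high) with catches at +-y, knobs out to 51; fingers enter from +-x (33 mm free between rods). Four 6 mm rods at x+-11.6, y+-19.3, straight to 80, points at 91 mm; core has 1.5 mm play. Flat underside of catches, and empty follower's top, 69 mm up.
- follower_wide (a joint): Travel of the wide magazine's follower, m, positive down: 0 empty, 0.015, 0.030, 0.045 with 1, 2, 3 large cores caught, stop 0.054. Catches: sliding bolts reaching 5 mm over the core's rim, ramped 55 degrees above (13 mm high), flat below; a descending core, held by its sides, spreads them; they snap over once its top is under them. Go 3 to 6 mm past, let go; the spring lifts the stack against them.
- follower_narrow (a joint): Travel of the narrow magazine's follower, m, positive down: 0 empty, 0.012, 0.024 with 1, 2 small cores caught, stop 0.033. Catches work as in the wide magazine. Pressing a core home takes 4 to 15 N in either, growing with the stack; a core left crooked is caught on one side only: press it again from above; follower spring 3 N at 0 plus 0.1 N per mm.
- braid_spool: flat white spool of copper braid with an orange label, 42 mm across and 11 mm high, without an open hole; stays where it lies; origin at the centre of its underside
There are look-alikes about, which are no part of the job. Leave any green look-alike of the core_big_1 alone.

How it is judged:
By the outcome, as a careful person would: the job done as asked, in the order asked, and still so for the second after the job is handed in, with the robot touching nothing.
It also fails if it takes over 128 s, if anything falls off the work surface, if the arm or the gripper's body presses on something with over 40 N, if the wrist force passes 120 N, or if a joint passes its speed limit or range.

## Robot

A 6-joint arm with a two-finger parallel gripper is mounted at the origin on a cart in front of the work surface, level with it; the furniture and walls round the work are solid. World frame = base frame: x ahead of the robot, y to its left, z up, the work surface at z = 0. Lengths are in m, angles in rad, forces in N, time in s.
With the tool pointing down it reaches from about 0.25 to 0.775 m from the base axis. Payload 4 kg.
Tool frame: the origin (TCP) lies at the very end of the fingers, on their centre line; the grasp point (between the pads) lies 19 mm behind it (robot.hold_point_z is the distance from the TCP to the grasp point, in m); z points along the fingers, y is the line along which they close (so a half turn about z gives the same grasp; the last joint's range is limited). The gripper opens to 94 mm and grips with 3 to 60 N. Pads are 16 mm wide; open, the fingers measure 119 mm over their backs; the gripper's body (75 mm by 177 mm) begins 78 mm behind the grasp point.
Start: joints at [-1.408, 0.087, 1.371, -0, 1.684, -0.103], TCP at [0.144, -0.531, 0.206] pointing down, gripper open.
Joint ranges: [-3.1, 3.1], [-0.76, 2.03], [0.27, 2.55], [-1.08, 4.22], [0.17, 2.65], [-2.57, 2.57]. Speed limits (rad/s): [2.79, 2.79, 3.14, 3.14, 3.14, 3.14].

## Interface

Orientations are given as [roll, pitch, yaw] about the fixed x, y, z axes, in that order (R = Rz(yaw) Ry(pitch) Rx(roll)).
In Python, from bench import robot gives the robot as it stands.
- The arm moves only by the tool carry_out, never from a script. Its argument "steps" is a list of rows, each a list of 3 entries, a list of its own where there are three numbers: the shift along the tool's x, y, z in m, then the turn about the tool's z in units of 10 degrees (1.0 is 10 degrees), then the closure, from -1 (fully open) to 1 (shut). In form: [[[tx, ty, tz], roll, jaw], ...]. A call has 1 to 10 rows; each row is the pose to reach, as a shift and turn from the pose commanded when the call began, along the tool's axes at that moment; what a row does not reach only later rows make up. A row lasts 1/8 s, in which the tool goes at most 62.5 mm and 10.7 degrees, less where a joint would pass 70% of its speed; a pose out of reach is approached as far as the arm can. A call with a gripper value outside its range is refused whole. The fingers move at their own pace and stop on an object; the grip force is fixed at half the most. Time passes only in rows, so rows that repeat a pose let the fingers close. It gives the time, the measured TCP pose, the force, the opening and the grip force at its end, in the units of the state.
- robot.get_obs(): the state, without advancing time (a new reading comes with each control period).
- robot.snapshot(name): name is "side" or "top" or "wrist"; returns a dict with "image" (480x640x3 uint8, red, green, blue), "z_map" (480x640 float32, m along the optical axis (not along the pixel's ray), 0 where there is no reading), "mtx" (3x3 intrinsics, pixels), "R" (3x3) and "t" (3): a world point X has camera coordinates R X + t. Camera axes: x right, y down, z forward; pixel columns grow to the right and rows downward; lengths in m; the calibration is good to about 2 mm. A picture is of the moment at which its call begins.
- robot.close_job(): hands the job in; it is judged then, once.
The state is a dict: "time": time; "joint_positions": joint angles; "qvel": joint speeds; "joint_torque": joint torques, N m; "tool_pos": TCP position; "ee_rot": TCP orientation; "wrist_force": force on the tool from outside, world axes, zero at the start; "wrist_torque": the same for the moment, N m; "width": finger opening in m; "finger_force": force on a finger pad.
Only numpy, scipy, OpenCV 4.12 (cv2) and the standard library are available. Lean on these libraries where they do the work, as an engineer would, in place of code of your own. Each camera call takes 0.05 s, during which the arm holds its last target. There are 200 camera calls.

## Working session

There is one attempt and no reset: what is moved stays moved. The work goes in short steps, Python scripts to look and compute and a tool call to move; the robot and the scene stay as the last step left them, time stands still between calls to the robot, and variables do not carry over. Pictures are saved under pics/ and viewed, at most 14 in all, crops included, and the job is handed in when it is done.

Besides the shell and the picture viewer there is one more tool, called after "Call:" as a command line: name --argument value ..., lists and objects as JSON in quotes. carry_out: Moves the arm, as the interface text tells. Its arguments: {"type":"object","properties":{"steps":{"type":"array","items":{"type":"array"}}},"required":["steps"]}

```bash
ls; mkdir -p pics; python3 - <<'E'
from bench import robot
import cv2,numpy as np,pickle
print(robot.get_obs())
for n in("top","side"):
    s=robot.snapshot(n); pickle.dump(s,open(f"/tmp/{n}.pkl","wb"))
    cv2.imwrite(f"pics/{n}0.png",s["image"][:,:,::-1]); print(n,s["mtx"].tolist(),s["R"].tolist(),s["t"].tolist())
E
```

```text
pics
{'time': 0.0, 'joint_positions': array([-1.40811899e+00,  8.79567102e-02,  1.37227241e+00, -1.40004063e-05,
        1.68359503e+00, -1.03108468e-01]), 'qvel': array([ 0.00163834, -0.00082562,  0.00215395, -0.001275  , -0.00073055,
        0.00121002]), 'joint_torque': array([-2.49581262e-04, -3.40177095e+01, -3.02427614e+01,  7.18464050e-02,
        3.28217167e-02, -1.59991678e-04]), 'tool_pos': array([ 0.1443625 , -0.53013696,  0.20429405]), 'ee_rot': array([-3.13937158e+00, -2.15837030e-04,  2.65784006e-01]), 'wrist_force': array([ 0.93650363, -0.02589504, -0.06908667]), 'wrist_torque': array([-0.02332894,  0.0442111 ,  0.01934089]), 'finger_force': 0.0, 'width': 0.0937750301195567}
top [[467.5638077049808, 0.0, 315.73093979398914], [0.0, 467.5638077049808, 242.16922185594302], [0.0, 0.0, 1.0]] [[0.0023333192064039438, -0.9998653424383126, -0.01624354062993497], [-0.9838483072479417, 0.0006120954818782718, -0.17900316663255034], [0.17898900510042662, 0.016398851479185572, -0.9837143964196735]] [-0.03210392407386993, 0.5650986799226967, 0.9628881304747756]
side [[619.979609846229, 0.0, 322.07265355665083], [0.0, 619.979609846229, 242.62762273969204], [0.0, 0.0, 1.0]] [[0.9141801341394101, -0.4049686121331558, 0.01658630554993037], [-0.13810868222286096, -0.34971943776138764, -0.9266187494037252], [0.3810520623740475, 0.8448057398235435, -0.37563624388719546]] [-0.5283423406035316, 0.16011262061548645, 1.0287260662117255]
```

View pics/top0.png

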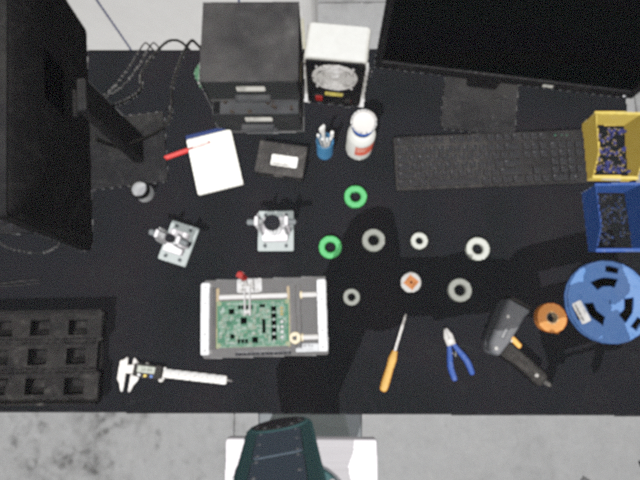

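View pics/side0.png

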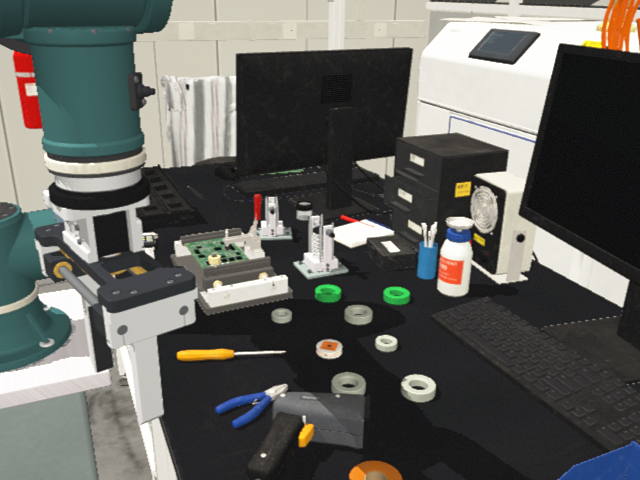

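The top view shows five grey rings: large at (373,240), (477,248) and (459,290), small at (419,240) and (351,297). The green look-alikes are at (355,196) and (330,247), and the spool is at (411,282). The wide magazine is at (275,230) and the narrow one, turned, at (178,243). Next I measure them.

```bash
cat > h.py <<'E'
import numpy as np,cv2
def ray(s,uv,z):
    R,t,K=s["R"],s["t"],s["mtx"]; c=-R.T@t
    d=R.T@np.linalg.inv(K)@np.array([uv[0],uv[1],1.]); return c+d*(z-c[2])/d[2]
def cloud(s):
    z=s["z_map"];v,u=np.mgrid[:z.shape[0],:z.shape[1]];K=s["mtx"]
    P=np.stack([(u-K[0,2])/K[0,0]*z,(v-K[1,2])/K[1,1]*z,z],-1); return (P-s["t"])@s["R"]
def rings(s,h=(.006,.025),ref=None):
    """ring-like blobs: bright unsaturated pixels -> centre, diameter on plane"""
    hsv=cv2.cvtColor(s["image"],cv2.COLOR_RGB2HSV)
    m=((hsv[...,2]>75)&(hsv[...,1]<70)).astype(np.uint8)
    cs,_=cv2.findContours(m,cv2.RETR_EXTERNAL,cv2.CHAIN_APPROX_NONE)
    return [c for c in cs if len(c)>=20],m
E
cat > a.py <<'E'
from h import *;import pickle
s=pickle.load(open("/tmp/top.pkl","rb"));C=cloud(s)
cs,m=rings(s)
for c in cs:
    (u,v),(a,b),_=cv2.fitEllipse(c)
    if not(12<b<35 and 300<u<520 and 200<v<330):continue
    mm=np.zeros(m.shape,np.uint8);cv2.drawContours(mm,[c],-1,1,-1)
    zz=C[...,2][(mm>0)&(m>0)];z=np.percentile(zz,80)
    print((round(u),round(v)),(round(a,1),round(b,1)),"xy",ray(s,(u,v),.013).round(4),"z",z.round(4),"dia",round(b/467.6*np.median(s["z_map"][mm>0]),4), s["image"][(mm>0)&(m>0)].mean(0).round())
for nm,(u0,u1,v0,v1) in dict(w=(240,310,195,265),n=(140,210,205,280)).items():
    P=C[v0:v1,u0:u1].reshape(-1,3)
    for lo,hi in((.002,.02),(.025,.035),(.06,.075),(.08,.095),(.095,.12)):
        q=P[(P[:,2]>lo)&(P[:,2]<hi)]
        if len(q)>5:print(nm,lo,len(q),q.mean(0).round(4),cv2.minAreaRect((q[:,:2]*1000).astype(np.float32)))
im=s["image"][190:275,135:315,::-1]
cv2.imwrite("pics/mag.png",cv2.resize(im,None,fx=4.4,fy=4.4,interpolation=cv2.INTER_CUBIC))
E
python3 a.py
```

```text
(351, 297) (17.3, 17.6) xy [ 0.4501 -0.1091  0.013 ] z 0.0118 dia 0.0389 [149. 150. 143.]
(459, 290) (23.7, 24.9) xy [ 0.4655 -0.3469  0.013 ] z 0.0149 dia 0.0547 [152. 154. 147.]
(410, 282) (21.3, 21.5) xy [ 0.4826 -0.2403  0.013 ] z 0.011 dia 0.0477 [189. 182. 176.]
(477, 248) (24.0, 25.5) xy [ 0.5577 -0.3916  0.013 ] z 0.0148 dia 0.057 [188. 189. 182.]
(419, 240) (18.1, 18.4) xy [ 0.5759 -0.2622  0.013 ] z 0.0116 dia 0.0415 [184. 186. 178.]
(373, 240) (23.3, 23.8) xy [ 0.5775 -0.16    0.013 ] z 0.0151 dia 0.0537 [153. 154. 147.]
w 0.002 850 [0.5946 0.0609 0.0065] ((604.7555541992188, 64.4911117553711), (161.37705993652344, 159.83929443359375), 0.3411003053188324)
w 0.025 247 [0.5886 0.0626 0.0296] ((600.4627685546875, 60.32246398925781), (68.63091278076172, 53.929630279541016), 89.71905517578125)
w 0.06 44 [0.5905 0.054  0.0683] ((592.5162353515625, 60.99543380737305), (63.918277740478516, 29.35321617126465), 75.62606048583984)
w 0.08 273 [0.5991 0.062  0.0892] ((599.4003295898438, 66.81486511230469), (34.704864501953125, 77.13838195800781), 2.213879108428955)
w 0.095 239 [0.5994 0.0623 0.1022] ((599.0648803710938, 61.01834487915039), (29.599512100219727, 113.12176513671875), 0.7572336792945862)
n 0.002 923 [0.57   0.2815 0.0063] ((574.832763671875, 292.4794921875), (174.55221557617188, 159.72384643554688), 2.346776008605957)
n 0.025 226 [0.5686 0.283  0.0293] ((570.7891845703125, 281.33642578125), (51.91008758544922, 50.970436096191406), 73.06244659423828)
n 0.06 153 [0.5696 0.281  0.069 ] ((569.6868286132812, 281.05926513671875), (96.81949615478516, 28.73719024658203), 70.30728149414062)
n 0.08 120 [0.5702 0.2803 0.0841] ((570.9815063476562, 282.0137939453125), (98.67230224609375, 27.361921310424805), 71.88484191894531)
```

View pics/mag.png

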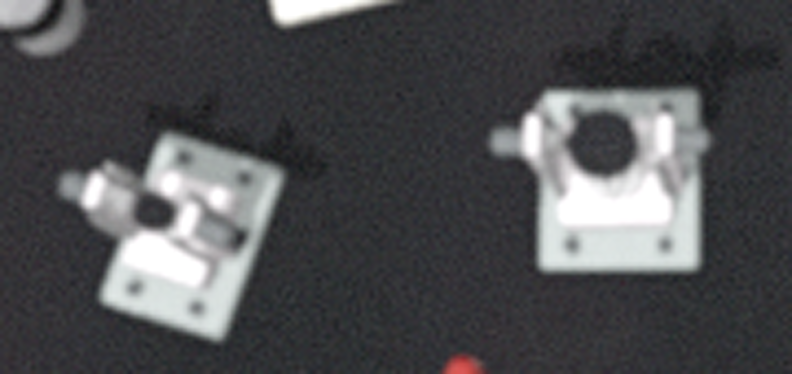

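The wide magazine is at about (0.599, 0.061) with yaw ≈ 0, and the narrow one at about (0.570, 0.281) with yaw ≈ -19°. The ring sizes and heights match the given ones. First I check the obstacle heights, then move above the first large core.

```bash
cat > plan.py <<'E'
from bench import robot
import sys,numpy as np
def plan(x,y,z,yawdeg,o=None):
    from scipy.spatial.transform import Rotation as Ro
    o=o or robot.get_obs();R=Ro.from_euler("xyz",o["ee_rot"]).as_matrix()
    d=R.T@(np.array([x,y,z])-o["tool_pos"]);dy=(yawdeg-np.degrees(o["ee_rot"][2])+180)%360-180
    print("pos",o["tool_pos"].round(4),"yaw",np.degrees(o["ee_rot"][2]).round(2),"t",round(o["time"],2)," shift",d.round(4)," roll",round(-dy/10,3))
if __name__=="__main__": plan(*map(float,sys.argv[1:]))
E
python3 plan.py .4655 -.347 .15 90
python3 - <<'E'
from h import *;import pickle
C=cloud(pickle.load(open("/tmp/top.pkl","rb")))
for x in np.arange(.35,.8,.05):
    print(round(x,2),[ (lambda q:int(q[:,2].max()*1000) if len(q) else -1)(C[(abs(C[...,0]-x)<.025)&(abs(C[...,1]-y)<.025)]) for y in np.arange(-.45,.41,.05)])
E
```

```text
pos [ 0.1444 -0.5302  0.2045] yaw 15.23 t 0.1  shift [ 0.358  -0.0923  0.0547]  roll -7.477
0.35 [64, 65, 14, 14, 5, 17, 6, 6, 54, 90, 59, 59, 58, 68, 6, 4, 5, 4]
0.4 [66, 62, 4, 10, 10, 14, 4, 5, 1047, 69, 59, 98, 58, 69, 4, 4, 6, 5]
0.45 [62, 52, 18, 18, 14, 11, 3, 14, 52, 68, 60, 151, 78, 68, 5, 4, 4, 4]
0.5 [4, 4, 19, 13, 15, 13, 4, 5, 50, 43, 21, 165, 52, 35, 10, 6, 5, 5]
0.55 [6, 19, 19, 16, 15, 15, 18, 17, 19, 10, 32, 31, 5, 5, 90, 90, 4, 407]
0.6 [4, 18, 4, 12, 16, 18, 18, 16, 18, 103, 111, 113, 4, 4, 90, 89, 80, 408]
0.65 [4, 3, 5, 4, 5, 4, 17, 18, 5, 10, 32, 28, 6, 4, 4, 5, 41, 407]
0.7 [21, 21, 22, 21, 21, 21, 17, 17, 5, 38, 39, 5, 13, 15, 13, 13, 43, 407]
0.75 [25, 25, 28, 25, 27, 25, 145, 94, 118, 40, 39, 38, 16, 14, 14, 14, 187, 401]
```

Call:
carry_out --steps '[[[0.05, -0.012, 0], -1, -1], [[0.1, -0.025, 0], -2, -1], [[0.15, -0.04, 0.01], -3, -1], [[0.2, -0.05, 0.02], -4, -1], [[0.25, -0.065, 0.03], -5, -1], [[0.3, -0.08, 0.04], -6, -1], [[0.358, -0.092, 0.0547], -7, -1], [[0.358, -0.0923, 0.0547], -7.477, -1], [[0.358, -0.0923, 0.0547], -7.477, -1]]'

```text
time: 1.23
tool_pos: [0.4658, -0.3468, 0.1498]
ee_rot: [-3.14, -0.001, 1.571]
wrist_force: [-0.3, -0.1, 0.6]
width: 0.0938
finger_force: 0.0
```

```bash
python3 - <<'E'
from h import *;import pickle
C=cloud(pickle.load(open("/tmp/top.pkl","rb"))).reshape(-1,3)
q=C[(C[:,2]>.12)&(C[:,0]<.53)&(C[:,0]>.4)&(C[:,1]>0)&(C[:,1]<.2)];print("red",len(q),q.min(0),q.max(0))
q=C[(C[:,2]>.12)&(C[:,0]<.7)&(C[:,0]>.4)&(C[:,1]>0.2)];print("mon",len(q),q.min(0),q.max(0))
from bench import robot
s=robot.snapshot("wrist");pickle.dump(s,open("/tmp/w.pkl","wb"));cv2.imwrite("pics/w1.png",s["image"][:,:,::-1]);print(s["mtx"][0],(-s["R"].T@s["t"]).round(3),s["R"].round(3).tolist())
o=robot.get_obs();print(o["tool_pos"],np.degrees(o["ee_rot"]),o["time"],o["joint_positions"].round(2))
E
```

```text
red 65 [0.47474691 0.10578346 0.12209225] [0.48771511 0.11893467 0.16521729]
mon 9525 [0.5354391  0.39678195 0.12006087] [0.69998444 0.44536814 0.40833241]
[387.70188147   0.         325.89207107] [ 0.465 -0.274  0.329] [[1.0, 0.001, -0.001], [0.001, -0.968, 0.25], [-0.0, -0.25, -0.968]]
[ 0.46552535 -0.34741282  0.15027071] [-1.79953517e+02 -2.51932802e-02  8.99288265e+01] 1.275 [-0.74  0.17  1.38 -0.    1.59 -0.74]
```

View pics/w1.png

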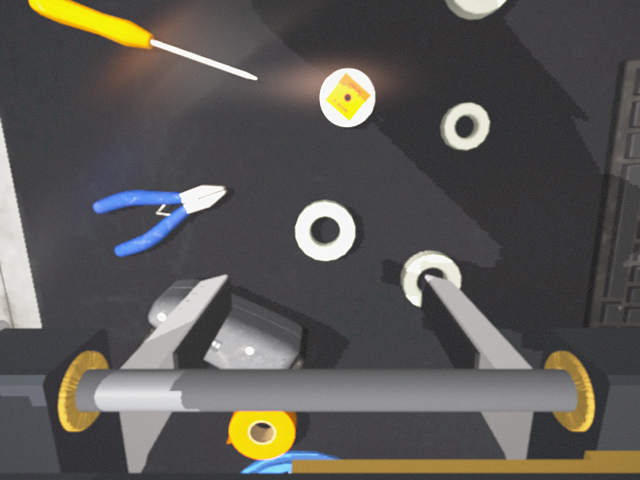

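The wrist view shows the core at (325,230), centred between the fingertips. Now I measure it precisely, and pick it up.

```bash
cat > core.py <<'E'
from h import *;from bench import robot;import sys
from plan import plan
def core(x,y,h,s=None,r=.03):
    s=s or robot.snapshot("wrist");C=cloud(s)
    sat=cv2.cvtColor(s["image"],cv2.COLOR_RGB2HSV)
    m=((abs(C[...,0]-x)<r)&(abs(C[...,1]-y)<r)&(C[...,2]>h-.005)&(C[...,2]<h+.006)&(sat[...,1]<70)&(sat[...,2]>70)).astype(np.uint8)
    c=max(cv2.findContours(m,cv2.RETR_EXTERNAL,cv2.CHAIN_APPROX_NONE)[0],key=len)
    P=np.array([ray(s,p,h)[:2] for p in cv2.convexHull(c)[:,0]])*1000
    A=np.c_[2*P,np.ones(len(P))];q=np.linalg.lstsq(A,(P**2).sum(1),rcond=None)[0];R=np.sqrt(q[2]+q[0]**2+q[1]**2)
    M=C[m>0]
    print("circle",q[:2].round(1),"dia",(2*R).round(1),"centroid",(M.mean(0)*1000).round(1),"bbox",(M.min(0)*1000).round(),(M.max(0)*1000).round())
    return q[:2]/1000
if __name__=="__main__":
    x,y,h,zt,yaw=map(float,sys.argv[1:]);c=core(x,y,h);plan(*c,zt,yaw)
E
python3 core.py .4655 -.347 .015 .002 90; python3 core.py .5577 -.3916 .015 .1 90
```

```text
circle [ 464.1 -346.2] dia 49.6 centroid [ 464.1 -345.9   15. ] bbox [ 440. -371.   10.] [ 488. -322.   18.]
pos [ 0.4653 -0.3478  0.1507] yaw 89.89 t 1.32  shift [ 0.0016 -0.0012  0.1487]  roll -0.011
circle [ 555.3 -389.9] dia 49.9 centroid [ 552.4 -383.6   15. ] bbox [ 531. -414.   10.] [ 581. -366.   18.]
pos [ 0.4652 -0.348   0.1509] yaw 89.88 t 1.38  shift [-0.0417  0.0901  0.0509]  roll -0.012
```

Call:
carry_out --steps '[[[0.0016, -0.001, 0.05], 0, -1], [[0.0016, -0.001, 0.1], 0, -0.5], [[0.0016, -0.001, 0.135], 0, -0.5], [[0.0016, -0.001, 0.148], 0, -0.3], [[0.0016, -0.001, 0.148], 0, 1], [[0.0016, -0.001, 0.148], 0, 1], [[0.0016, -0.001, 0.148], 0, 1], [[0.0016, -0.001, 0.148], 0, 1]]'

```text
time: 2.38
tool_pos: [0.4654, -0.3472, 0.0046]
ee_rot: [3.14, 0.003, 1.571]
wrist_force: [-0.9, -1.2, 4.2]
width: 0.047
finger_force: 30.0
```

Call:
carry_out --steps '[[[0, 0, -0.03], 0, 1], [[0, 0, -0.08], 0, 1], [[0, 0, -0.13], 0, 1], [[0, 0, -0.15], 0, 1], [[0, 0, -0.15], 0, 1]]'

```text
time: 3.0
tool_pos: [0.4656, -0.3465, 0.1549]
ee_rot: [3.138, 0.003, 1.571]
wrist_force: [0.2, 0.0, -0.8]
width: 0.0465
finger_force: 30.0
```

```bash
python3 - <<'E'
from h import *;from bench import robot
o=robot.get_obs();print(o["width"],o["finger_force"],o["wrist_force"],o["tool_pos"],o["time"])
s=robot.snapshot("wrist");import pickle;pickle.dump(s,open("/tmp/w.pkl","wb"));cv2.imwrite("pics/w2.png",s["image"][200:440,200:460,::-1].repeat(2,0).repeat(2,1))
# in-image projection of hold frame
R=s["R"];p=R@np.array(o["tool_pos"])+s["t"];q=s["mtx"]@p;print("tcp px",q[:2]/q[2])
E
```

```text
0.04648118075907924 29.999027894809842 [ 0.18786564  0.00395037 -0.81731304] [ 0.46559955 -0.34653018  0.15489811] 3.0
tcp px [327.19313935 292.88957154]
```

View pics/w2.png

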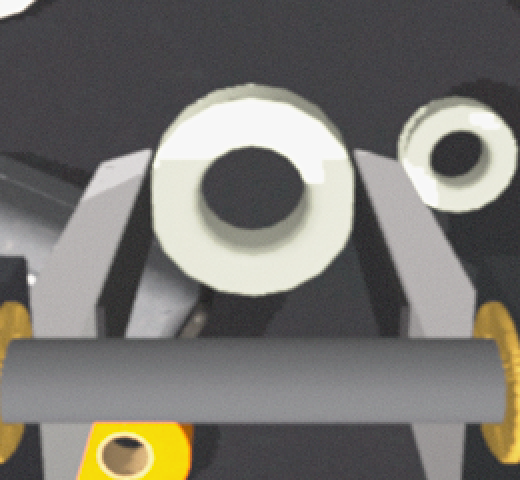

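The core is held between the fingertips, with its hole at crop (252,187). I check its tilt and offset from the depth map.

```bash
cat > held.py <<'E'
from h import *;from bench import robot;from scipy.spatial.transform import Rotation as Ro
import sys
def held(D,s=None):
    o=robot.get_obs();s=s or robot.snapshot("wrist");T=Ro.from_euler("xyz",o["ee_rot"]).as_matrix()
    C=(cloud(s)-o["tool_pos"])@T; hs=cv2.cvtColor(s["image"],cv2.COLOR_RGB2HSV)   # tool frame
    m=(abs(C[...,0])<D/2+.004)&(abs(C[...,1])<D/2-.001)&(C[...,2]<.0)&(C[...,2]>-.03)&(hs[...,2]>110)&(s["z_map"]>0)
    P=C[m]; 
    for _ in range(5):
        A=np.c_[P[:,:2],np.ones(len(P))];k=np.linalg.lstsq(A,P[:,2],rcond=None)[0];P=P[abs(P[:,2]-A@k)<.0025]
    m2=m&(abs(C[...,2]-(C[...,0]*k[0]+C[...,1]*k[1]+k[2]))<.0025)
    c=max(cv2.findContours(m2.astype(np.uint8),cv2.RETR_EXTERNAL,cv2.CHAIN_APPROX_NONE)[0],key=len)[:,0]
    Q=C[c[:,1],c[:,0]][:,:2]*1000;a=np.linalg.lstsq(np.c_[2*Q,np.ones(len(Q))],(Q**2).sum(1),rcond=None)[0]
    print("top z(tool)",k[2].round(4),"tilt deg x,y",np.degrees(k[:2]).round(1),"circle ctr tool mm",a[:2].round(1),"dia",2*np.sqrt(a[2]+a[0]**2+a[1]**2).round(1),"n",len(P),"width",o["width"].round(4),"bbox",P.min(0).round(4),P.max(0).round(4))
if __name__=="__main__":held(float(sys.argv[1]))
E
python3 held.py .05; python3 plan.py .599 .061 .20 90
```

```text
pos [ 0.4641 -0.3454  0.1513] yaw 90.01 t 3.1  shift [ 0.4064  0.1348 -0.0483]  roll 0.001Traceback (most recent call last):
  File "held.py", line 14, in <module>
    if __name__=="__main__":held(float(sys.argv[1]))
                            ~~~~^^^^^^^^^^^^^^^^^^^^
  File "held.py", line 13, in held
    print("top z(tool)",k[2].round(4),"tilt deg x,y",np.degrees(k[:2]).round(1),"circle ctr tool mm",a[:2].round(1),"dia",2*np.sqrt(a[2]+a[0]**2+a[1]**2).round(1),"n",len(P),"width",o["width"].round(4),"bbox",P.min(0).round(4),P.max(0).round(4))
                                                                                                                                                                                      ^^^^^^^^^^^^^^^^
AttributeError: 'float' object has no attribute 'round'
```

```bash
sed -i 's/o\["width"\].round(4)/o["width"]/' held.py; python3 held.py .05; python3 plan.py .599 .061 .19 90
```

```text
top z(tool) -0.0105 tilt deg x,y [-0.1  0.1] circle ctr tool mm [ 1.  -0.7] dia 48.6 n 5780 width 0.04633551475941875 bbox [-0.0245 -0.024  -0.0123] [ 0.0257  0.024  -0.008 ]
pos [ 0.4639 -0.3452  0.1506] yaw 90.0 t 3.15  shift [ 0.4063  0.1351 -0.0388]  roll 0.0
```

Call:
carry_out --steps '[[[0.045, 0.019, -0.02], 0, 1], [[0.09, 0.038, -0.039], 0, 1], [[0.14, 0.058, -0.039], 0, 1], [[0.19, 0.078, -0.039], 0, 1], [[0.24, 0.1, -0.039], 0, 1], [[0.29, 0.12, -0.039], 0, 1], [[0.325, 0.135, -0.039], 0, 1], [[0.325, 0.135, -0.039], 0, 1], [[0.325, 0.135, -0.039], 0, 1]]'

```text
time: 4.28
tool_pos: [0.5989, -0.0214, 0.19]
ee_rot: [-3.138, 0.0, 1.571]
wrist_force: [0.5, -0.0, -0.5]
width: 0.0471
finger_force: 30.0
```

```bash
python3 - <<'E'
from h import *;from bench import robot;import pickle
s=robot.snapshot("wrist");o=robot.get_obs();print(o["tool_pos"],o["width"])
pickle.dump((s,o),open("/tmp/mw.pkl","wb"));cv2.imwrite("pics/w3.png",s["image"][:,:,::-1])
C=cloud(s);hs=cv2.cvtColor(s["image"],cv2.COLOR_RGB2HSV)
x,y=.599,.061
for lo,hi in((.001,.012),(.025,.035),(.084,.096),(.1,.106),(.106,.11),(.109,.115)):
    m=(abs(C[...,0]-x)<.07)&(abs(C[...,1]-y)<.07)&(C[...,2]>lo)&(C[...,2]<hi)&(hs[...,2]>60)
    q=C[m]
    if len(q)>10:
        r=cv2.minAreaRect((q[:,:2]*1000).astype(np.float32));print(lo,len(q),q.mean(0).round(4),r)
E
```

```text
[ 0.59895222 -0.02188421  0.19048251] 0.046293711047866955
0.001 4054 [0.5976 0.0641 0.0078] ((587.84326171875, 62.8774299621582), (117.42489624023438, 132.02984619140625), 0.09676263481378555)
0.025 1929 [0.599  0.0614 0.0301] ((598.9786376953125, 61.94331359863281), (53.91376876831055, 56.265380859375), 0.6931760311126709)
0.084 1099 [0.5975 0.0675 0.0907] ((599.759521484375, 68.38072204589844), (90.27421569824219, 35.579811096191406), 83.33417510986328)
0.1 1036 [0.599  0.0664 0.1021] ((598.9337158203125, 64.17768096923828), (31.261255264282227, 107.9267578125), 0.9712597131729126)
0.106 615 [0.599  0.0653 0.108 ] ((599.1428833007812, 61.903480529785156), (29.301557540893555, 67.78873443603516), 0.5888966917991638)
0.109 143 [0.5987 0.0635 0.1106] ((599.0961303710938, 61.57273483276367), (28.961963653564453, 65.36405181884766), 0.6155491471290588)
```

View pics/w3.png

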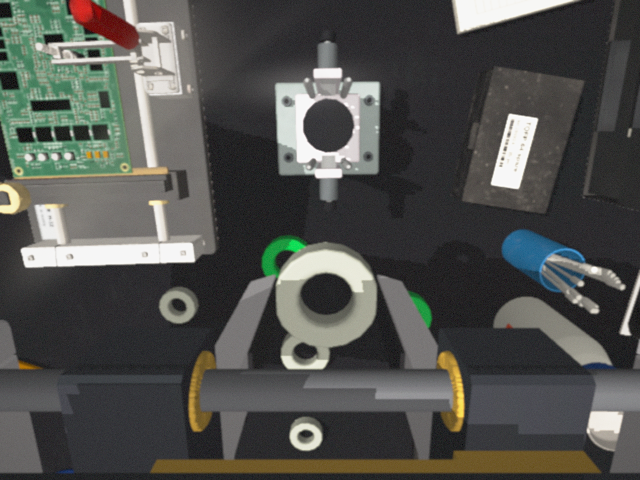

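The wide magazine is centred at (328,125), with its uprights along image rows, and the core hangs at (327,295). I take the difference between them from the same picture.

```bash
python3 - <<'E'
from h import *;import pickle
from core import core
s,o=pickle.load(open("/tmp/mw.pkl","rb"))
C=cloud(s);m=(abs(C[...,0]-.599)<.012)&(abs(C[...,1]+.022)<.03)&(C[...,2]>.17)&(C[...,2]<.22);print("top z",np.median(C[m][:,2]))
h=float(np.median(C[m][:,2]));c=core(.599,-.022,h,s,.027)
hs=cv2.cvtColor(s["image"],cv2.COLOR_RGB2HSV)
# foot plate outline: z ~ foot top
m=((abs(C[...,0]-.599)<.055)&(abs(C[...,1]-.062)<.05)&(hs[...,2]>70)&(C[...,2]<.02)).astype(np.uint8)
cc=max(cv2.findContours(m,cv2.RETR_EXTERNAL,cv2.CHAIN_APPROX_NONE)[0],key=cv2.contourArea)
zf=np.median(C[m>0][:,2]);P=np.array([ray(s,p,zf)[:2] for p in cc[:,0]])*1000
print("foot z",zf,cv2.minAreaRect(P.astype(np.float32)))
for nm,sg in(("up+",1),("up-",-1)):
    m=(abs(C[...,0]-.599)<.03)&(abs(C[...,1]-.062-sg*.031)<.006)&(abs(C[...,2]-.108)<.002)&(hs[...,2]>180)
    print(nm,m.sum(),C[m].mean(0)*1000,C[m].min(0),C[m].max(0))
E
```

```text
top z 0.20017925412990756
circle [598.1 -19.9] dia 50.0 centroid [598.2 -19.3 200.3] bbox [572. -46. 195.] [626.   5. 206.]
foot z 0.007998224782201153 ((567.6737670898438, 64.33129119873047), (43.89881134033203, 92.87142944335938), 1.0639454126358032)
up+ 279 [598.75989766  92.85081348 107.98093212] [0.58984138 0.08979228 0.1061496 ] [0.60748828 0.09578822 0.1098772 ]
up- 238 [599.42183558  30.88079747 108.15222209] [0.59070364 0.02804513 0.10606286] [0.60811721 0.03398054 0.10959742]
```

Call:
carry_out --steps '[[[0.04, 0.001, 0], 0, 1], [[0.0818, 0.001, 0], 0, 1], [[0.0818, 0.001, 0.03], 0, 1], [[0.0818, 0.001, 0.06], 0, 1], [[0.0818, 0.001, 0.068], 0, 1], [[0.0818, 0.001, 0.076], 0, 1], [[0.0818, 0.001, 0.084], 0, 1], [[0.0818, 0.001, 0.09], 0, 1], [[0.0818, 0.001, 0.09], 0, 1]]'

```text
time: 5.45
tool_pos: [0.6007, 0.0608, 0.1017]
ee_rot: [3.141, 0.0, 1.571]
wrist_force: [-0.1, 0.7, -1.4]
width: 0.0467
finger_force: 30.0
```

```bash
python3 held.py .05; python3 -c "
from bench import robot
o=robot.get_obs();print(o['wrist_force'],o['wrist_torque'],o['tool_pos'])"
```

```text
top z(tool) -0.0106 tilt deg x,y [0.  0.1] circle ctr tool mm [ 1.1 -0.7] dia 47.8 n 5196 width 0.04672373519006453 bbox [-0.026  -0.0236 -0.0127] [ 0.0289  0.0224 -0.0083]
[ 0.5974901   1.01489919 -0.90454977] [ 0.04734622 -0.08968597 -0.04134638] [0.6007822  0.06091823 0.10199322]
```

The force is low, so the core sits freely between the rods. Now I press it home.

Call:
carry_out --steps '[[[0, 0, 0.006], 0, 1], [[0, 0, 0.012], 0, 1], [[0, 0, 0.018], 0, 1], [[0, 0, 0.025], 0, 1], [[0, 0, 0.025], 0, 1], [[0, 0, 0.025], 0, 1]]'

```text
time: 6.25
tool_pos: [0.601, 0.0608, 0.077]
ee_rot: [3.141, 0.0, 1.571]
wrist_force: [1.7, 0.3, 2.9]
width: 0.0468
finger_force: 30.0
```

```bash
python3 held.py .05
```

```text
top z(tool) -0.0107 tilt deg x,y [0. 0.] circle ctr tool mm [ 0.6 -0.7] dia 46.0 n 4586 width 0.04676934738636025 bbox [-0.0228 -0.0239 -0.0129] [ 0.0243  0.0224 -0.0086]
```

Call:
carry_out --steps '[[[0, 0, 0.0022], 0, 1], [[0, 0, 0.0022], 0, 1], [[0, 0, 0.0022], 0, 1]]'

```text
time: 6.68
tool_pos: [0.6009, 0.0608, 0.0747]
ee_rot: [3.141, 0.0, 1.571]
wrist_force: [2.8, 0.4, 2.7]
width: 0.0471
finger_force: 30.0
```

```bash
cat > seat.py <<'E'
from h import *;from bench import robot;import sys
def seat(x,y,top,D,save=None):
    s=robot.snapshot("wrist");C=cloud(s);o=robot.get_obs()
    rr=np.hypot(C[...,0]-x,C[...,1]-y)
    m=(rr<D/2-.002)&(rr>D/4+.002)&(abs(C[...,2]-top)<.02)
    z=C[m][:,2];b=np.histogram(z,np.arange(top-.01,top+.0101,.001))[0]
    print("z hist from",top-.01,b,"median",np.median(z).round(4)," n",len(z))
    k=m&(abs(C[...,2]-np.median(z))<.003);P=C[k];a=np.linalg.lstsq(np.c_[P[:,0]-x,P[:,1]-y,np.ones(len(P))],P[:,2],rcond=None)[0];print("tilt deg",np.degrees(a[:2]).round(2),"z0",a[2].round(4),"tcp",o["tool_pos"].round(4),o["wrist_force"].round(1),"t",round(o["time"],2))
    if save:cv2.imwrite(save,s["image"][:,:,::-1])
if __name__=="__main__":seat(*map(float,sys.argv[1:5]),*sys.argv[5:])
E
python3 seat.py .599 .062 .09 .05
```

```text
z hist from 0.08 [   3    3    8   67  943 2282  673   31    6    8   21   37   58   90
   84   72   38   24   13   12] median 0.0855  n 4593
tilt deg [-0.24  0.14] z0 0.0854 tcp [0.601  0.0608 0.0748] [3.1 0.1 4.4] t 6.72
```

Core top is at 85.5 mm, 4.5 mm past the catches. I let go, rise and step back for a look.

Call:
carry_out --steps '[[[0, 0, 0], 0, -0.4], [[0, 0, 0], 0, -0.4], [[0, 0, 0], 0, -0.4], [[0, 0, -0.04], 0, -0.6], [[-0.02, 0, -0.09], 0, -0.8], [[-0.06, 0, -0.12], 0, -1], [[-0.08, 0, -0.12], 0, -1], [[-0.08, 0, -0.12], 0, -1]]'

```text
time: 7.72
tool_pos: [0.5997, -0.0201, 0.1923]
ee_rot: [-3.138, -0.001, 1.568]
wrist_force: [0.8, 1.0, 0.1]
width: 0.0939
finger_force: 0.0
```

```bash
python3 seat.py .599 .062 .09 .05 pics/w4.png; python3 plan.py .5553 -.3885 .10 90; python3 -c "
import cv2;i=cv2.imread('pics/w4.png');cv2.imwrite('pics/w4c.png',cv2.resize(i[20:230,240:420],None,fx=2.5,fy=2.5))"
```

```text
z hist from 0.08 [  0   0   0   0   0   0   0   9 105 641 976 283  33  32  41  30  12   5
   0   0] median 0.0903  n 2167
tilt deg [-0.17  0.26] z0 0.0903 tcp [ 0.5994 -0.019   0.1917] [ 0.1  1.3 -0.1] t 7.78
pos [ 0.5994 -0.019   0.1917] yaw 89.95 t 7.78  shift [-0.3697 -0.0433  0.0914]  roll -0.005
```

View pics/w4c.png

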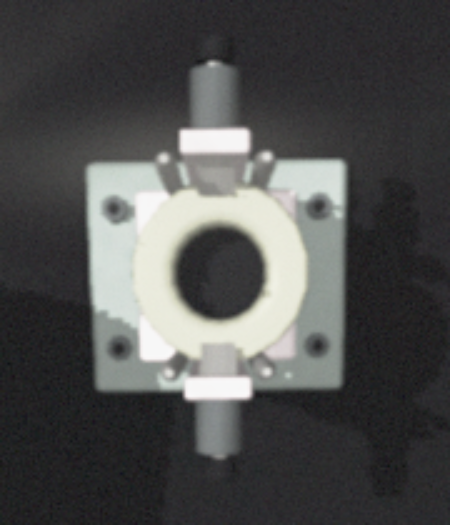

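Core 1 is caught: both catch noses lie over the rim (crop 215,175 and 217,355), and it is level at 90 mm. Next is the large core at (0.555,-0.390).

Call:
carry_out --steps '[[[-0.05, -0.006, 0], 0, -1], [[-0.1, -0.012, 0.01], 0, -1], [[-0.15, -0.018, 0.02], 0, -1], [[-0.2, -0.024, 0.03], 0, -1], [[-0.25, -0.03, 0.04], 0, -1], [[-0.3, -0.036, 0.06], 0, -1], [[-0.345, -0.04, 0.08], 0, -1], [[-0.37, -0.043, 0.091], 0, -1], [[-0.37, -0.043, 0.091], 0, -1], [[-0.37, -0.043, 0.091], 0, -1]]'

```text
time: 9.02
tool_pos: [0.5586, -0.3875, 0.1041]
ee_rot: [3.141, -0.001, 1.572]
wrist_force: [-0.6, 0.6, -0.4]
width: 0.0938
finger_force: 0.0
```

```bash
python3 core.py .5553 -.390 .015 .003 90
```

```text
circle [ 556.2 -390.6] dia 49.7 centroid [ 556.2 -390.2   15. ] bbox [ 531. -416.   10.] [ 581. -366.   18.]
pos [ 0.5588 -0.3875  0.1047] yaw 90.12 t 9.07  shift [-0.0031 -0.0028  0.1017]  roll 0.012
```

Call:
carry_out --steps '[[[-0.003, -0.003, 0.05], 0, -0.6], [[-0.003, -0.003, 0.085], 0, -0.4], [[-0.003, -0.003, 0.101], 0, -0.3], [[-0.003, -0.003, 0.101], 0, 1], [[-0.003, -0.003, 0.101], 0, 1], [[-0.003, -0.003, 0.101], 0, 1], [[-0.003, -0.003, 0.101], 0, 1], [[-0.003, -0.003, 0.06], 0, 1], [[-0.003, -0.003, 0.0], 0, 1], [[-0.003, -0.003, -0.05], 0, 1]]'

```text
time: 10.32
tool_pos: [0.5543, -0.3924, 0.1554]
ee_rot: [-3.141, 0.001, 1.57]
wrist_force: [0.5, -0.2, 0.1]
width: 0.0467
finger_force: 30.0
```

```bash
python3 -c "
from bench import robot
robot.snapshot('wrist')"; python3 held.py .05;python3 plan.py .599 -.021 .19 90
```

```text
top z(tool) -0.0104 tilt deg x,y [ 0. -0.] circle ctr tool mm [ 1.8 -0.7] dia 48.6 n 5822 width 0.04665298929450831 bbox [-0.0234 -0.024  -0.0123] [ 0.0265  0.0234 -0.0079]
pos [ 0.5572 -0.3948  0.1624] yaw 89.98 t 10.43  shift [ 0.3735  0.042  -0.0308]  roll -0.002
```

Call:
carry_out --steps '[[[0.05, 0.006, -0.01], 0, 1], [[0.1, 0.012, -0.02], 0, 1], [[0.15, 0.018, -0.03], 0, 1], [[0.2, 0.024, -0.035], 0, 1], [[0.25, 0.03, -0.035], 0, 1], [[0.3, 0.036, -0.035], 0, 1], [[0.345, 0.04, -0.035], 0, 1], [[0.3695, 0.043, -0.035], 0, 1], [[0.3695, 0.043, -0.035], 0, 1], [[0.3695, 0.043, -0.035], 0, 1]]'

```text
time: 11.68
tool_pos: [0.5971, -0.0236, 0.1873]
ee_rot: [-3.14, 0.001, 1.57]
wrist_force: [0.1, 0.3, -1.0]
width: 0.047
finger_force: 30.0
```

```bash
cat > rel.py <<'E'
from h import *;from bench import robot;import sys
from core import core
# wide magazine held-core difference from one picture
def rel(mx,my,D,up,zu,yaw=0):
    robot.snapshot("wrist");s=robot.snapshot("wrist");o=robot.get_obs();C=cloud(s);t=o["tool_pos"];hs=cv2.cvtColor(s["image"],cv2.COLOR_RGB2HSV)
    m=(abs(C[...,0]-t[0])<.012)&(abs(C[...,1]-t[1])<.03)&(abs(C[...,2]-t[2])<.03);h=float(np.median(C[m][:,2]))
    c=core(t[0],t[1],h,s,D/2+.002)
    n=np.array([-np.sin(yaw),np.cos(yaw)]);E=[]
    for sg in(1,-1):
        p=np.array([mx,my])+n*sg*up;m=(np.hypot(C[...,0]-p[0],C[...,1]-p[1])<.012)&(abs(C[...,2]-zu)<.002)&(hs[...,2]>150)
        E.append(C[m].mean(0)[:2])
    E=np.array(E);a=E.mean(0);d=a-c;d3=E[0]-E[1]
    print("tcp",t.round(4),"top",round(h,4),"bottom below tcp",round(t[2]-h+(.015 if D>.04 else .012),4),"uprights",(E*1000).round(1).tolist(),"yaw",np.degrees(np.arctan2(-d3[0],d3[1])).round(1))
    y=o["ee_rot"][2];print("axis",(a*1000).round(1),"world diff mm",(d*1000).round(1),"tool shift",np.round([d[0]*np.cos(y)+d[1]*np.sin(y),d[0]*np.sin(y)-d[1]*np.cos(y)],4),"t",o["time"])
if __name__=="__main__":rel(*map(float,sys.argv[1:]))
E
python3 rel.py .599 .062 .05 .031 .108
```

```text
circle [595.8 -21.7] dia 50.6 centroid [596.7 -21.1 197.8] bbox [570. -47. 193.] [624.   3. 204.]
tcp [ 0.5974 -0.0241  0.188 ] top 0.1977 bottom below tcp 0.0052 uprights [[598.6, 92.6], [599.4, 31.0]] yaw 0.7
axis [599.   61.8] world diff mm [ 3.2 83.5] tool shift [0.0835 0.003 ] t 11.775
```

Call:
carry_out --steps '[[[0.0435, 0.0023, 0], 0, 1], [[0.0835, 0.0023, 0], 0, 1], [[0.0835, 0.0023, 0.03], 0, 1], [[0.0835, 0.0023, 0.06], 0, 1], [[0.0835, 0.0023, 0.068], 0, 1], [[0.0835, 0.0023, 0.076], 0, 1], [[0.0835, 0.0023, 0.082], 0, 1], [[0.0835, 0.0023, 0.086], 0, 1], [[0.0835, 0.0023, 0.086], 0, 1]]'

```text
time: 12.9
tool_pos: [0.6002, 0.0607, 0.1028]
ee_rot: [3.141, 0.0, 1.571]
wrist_force: [-0.4, -0.5, -1.3]
width: 0.0473
finger_force: 30.0
```

```bash
python3 held.py .05; python3 -c "
from bench import robot
o=robot.get_obs();print(o['wrist_force'],o['wrist_torque'],o['tool_pos'])"
```

```text
top z(tool) -0.0105 tilt deg x,y [0.2 0. ] circle ctr tool mm [ 1.9 -0.7] dia 47.8 n 5237 width 0.04730784195165957 bbox [-0.0257 -0.0239 -0.0127] [ 0.029   0.0226 -0.008 ]
[-0.38362021 -0.34708508 -1.71122921] [-0.11332344 -0.05773482 -0.01150004] [0.60020154 0.06071039 0.10298911]
```

Call:
carry_out --steps '[[[0, 0, 0.005], 0, 1], [[0, 0, 0.01], 0, 1], [[0, 0, 0.015], 0, 1], [[0, 0, 0.021], 0, 1], [[0, 0, 0.0285], 0, 1], [[0, 0, 0.0285], 0, 1], [[0, 0, 0.0285], 0, 1]]'

```text
time: 13.82
tool_pos: [0.6001, 0.0607, 0.0741]
ee_rot: [3.141, 0.0, 1.571]
wrist_force: [2.4, 1.8, 3.8]
width: 0.047
finger_force: 30.0
```

```bash
python3 seat.py .599 .062 .087 .05
```

```text
z hist from 0.077 [   0    0    0    0    0   16  466 2186 1171   73    0    0    1    9
   40   65   63   79   70   42] median 0.0848  n 4315
tilt deg [0.03 0.02] z0 0.0847 tcp [0.6001 0.0608 0.0742] [1.6 1.2 3.8] t 13.88
```

Call:
carry_out --steps '[[[0, 0, 0], 0, -0.4], [[0, 0, 0], 0, -0.4], [[0, 0, 0], 0, -0.4], [[0, 0, -0.04], 0, -0.6], [[-0.02, 0, -0.09], 0, -0.8], [[-0.06, 0, -0.12], 0, -1], [[-0.08, 0, -0.12], 0, -1], [[-0.08, 0, -0.12], 0, -1], [[-0.08, 0, -0.12], 0, -1]]'

```text
time: 15.0
tool_pos: [0.5988, -0.0182, 0.1912]
ee_rot: [-3.137, -0.001, 1.571]
wrist_force: [0.5, -0.8, 0.2]
width: 0.0942
finger_force: 0.0
```

```bash
python3 seat.py .599 .062 .09 .05; python3 plan.py .577 -.160 .10 90
```

```text
z hist from 0.08 [  0   0   0   0   0   0   0   1  84 651 981 296  38  43  31  32  17   5
   0   0] median 0.0903  n 2179
tilt deg [ 0.17 -0.03] z0 0.0903 tcp [ 0.5989 -0.018   0.1915] [-0.4  0.5 -0.7] t 15.05
pos [ 0.5989 -0.018   0.1915] yaw 90.06 t 15.05  shift [-0.142  -0.0217  0.0915]  roll 0.006
```

Call:
carry_out --steps '[[[-0.05, -0.007, 0.01], 0, -0.7], [[-0.1, -0.015, 0.04], 0, -0.7], [[-0.142, -0.022, 0.075], 0, -0.7], [[-0.142, -0.022, 0.0915], 0, -0.7], [[-0.142, -0.022, 0.0915], 0, -0.7], [[-0.142, -0.022, 0.0915], 0, -0.7]]'

```text
time: 15.8
tool_pos: [0.579, -0.1598, 0.1037]
ee_rot: [3.14, 0.0, 1.573]
wrist_force: [-0.1, 0.5, 0.2]
width: 0.0801
finger_force: 0.0
```

```bash
python3 core.py .577 -.160 .015 .003 90
```

```text
circle [ 575.8 -158.5] dia 49.6 centroid [ 575.8 -158.2   15. ] bbox [ 551. -184.   10.] [ 600. -134.   18.]
pos [ 0.5792 -0.16    0.1042] yaw 90.13 t 15.85  shift [ 0.0015 -0.0037  0.1012]  roll 0.013
```

Call:
carry_out --steps '[[[0.0025, -0.003, 0.05], 0, -0.6], [[0.0025, -0.003, 0.085], 0, -0.4], [[0.0025, -0.003, 0.101], 0, -0.3], [[0.0025, -0.003, 0.101], 0, 1], [[0.0025, -0.003, 0.101], 0, 1], [[0.0025, -0.003, 0.101], 0, 1], [[0.0025, -0.003, 0.101], 0, 1], [[0.0025, -0.003, 0.06], 0, 1], [[0.0025, -0.003, 0.0], 0, 1], [[0.0025, -0.003, -0.05], 0, 1]]'

```text
time: 17.1
tool_pos: [0.5747, -0.1589, 0.1544]
ee_rot: [3.141, 0.001, 1.571]
wrist_force: [-0.2, 0.1, -0.9]
width: 0.0471
finger_force: 30.0
```

Call:
carry_out --steps '[[[0.05, 0.008, -0.03], 0, 1], [[0.1, 0.016, -0.035], 0, 1], [[0.136, 0.022, -0.035], 0, 1], [[0.136, 0.022, -0.035], 0, 1], [[0.136, 0.022, -0.035], 0, 1]]'

```text
time: 17.73
tool_pos: [0.5966, -0.0234, 0.1871]
ee_rot: [-3.14, 0.001, 1.571]
wrist_force: [-0.8, 0.2, -0.6]
width: 0.0471
finger_force: 30.0
```

```bash
python3 rel.py .599 .062 .05 .031 .108;python3 held.py .05
```

```text
circle [595.9 -23.2] dia 50.1 centroid [596.  -22.5 198.8] bbox [570. -49. 194.] [624.   1. 205.]
tcp [ 0.5966 -0.024   0.1872] top 0.1987 bottom below tcp 0.0035 uprights [[598.6, 92.6], [599.2, 31.0]] yaw 0.5
axis [598.9  61.8] world diff mm [ 3.  85.1] tool shift [0.0851 0.0028] t 17.825
top z(tool) -0.0119 tilt deg x,y [ 0.1 -0. ] circle ctr tool mm [ 0.2 -0.7] dia 48.4 n 5798 width 0.04711320109948414 bbox [-0.0246 -0.024  -0.014 ] [ 0.0249  0.0229 -0.0094]
```

Call:
carry_out --steps '[[[0.0435, 0.0026, 0], 0, 1], [[0.085, 0.0026, 0], 0, 1], [[0.085, 0.0026, 0.03], 0, 1], [[0.085, 0.0026, 0.06], 0, 1], [[0.085, 0.0026, 0.068], 0, 1], [[0.085, 0.0026, 0.076], 0, 1], [[0.085, 0.0026, 0.082], 0, 1], [[0.085, 0.0026, 0.087], 0, 1], [[0.085, 0.0026, 0.087], 0, 1]]'

```text
time: 19.0
tool_pos: [0.5999, 0.0623, 0.1009]
ee_rot: [3.141, 0.0, 1.571]
wrist_force: [0.4, 0.4, -0.2]
width: 0.0472
finger_force: 30.0
```

```bash
python3 held.py .05; python3 -c "
from bench import robot
o=robot.get_obs();print(o['wrist_force'],o['wrist_torque'],o['tool_pos'])"
```

```text
top z(tool) -0.012 tilt deg x,y [ 0.2 -0. ] circle ctr tool mm [ 0.2 -0.7] dia 47.8 n 5270 width 0.04720048372174388 bbox [-0.0276 -0.024  -0.0141] [ 0.0277  0.0225 -0.0095]
[-0.19236744  0.10928954 -0.95063061] [-0.06046326 -0.13021737 -0.02656145] [0.59985015 0.06225457 0.10103699]
```

Call:
carry_out --steps '[[[0, 0, 0.005], 0, 1], [[0, 0, 0.01], 0, 1], [[0, 0, 0.015], 0, 1], [[0, 0, 0.021], 0, 1], [[0, 0, 0.0285], 0, 1], [[0, 0, 0.0285], 0, 1], [[0, 0, 0.0285], 0, 1]]'

```text
time: 19.92
tool_pos: [0.6007, 0.0623, 0.073]
ee_rot: [3.139, 0.0, 1.571]
wrist_force: [2.7, -0.1, 5.3]
width: 0.0472
finger_force: 30.0
```

```bash
python3 seat.py .599 .062 .087 .05
```

```text
z hist from 0.077 [   0    0    0    0    0    4  202 1581 1920  233    7    6    3   20
   35   68   78   82   67   53] median 0.0852  n 4431
tilt deg [-0.03  0.03] z0 0.0851 tcp [0.6007 0.0623 0.073 ] [4.5 0.5 4.9] t 19.98
```

Top is at 85 mm. I release and check.

Call:
carry_out --steps '[[[0, 0, 0], 0, -0.4], [[0, 0, 0], 0, -0.4], [[0, 0, 0], 0, -0.4], [[0, 0, -0.04], 0, -0.6], [[-0.02, 0, -0.09], 0, -0.8], [[-0.06, 0, -0.12], 0, -1], [[-0.08, 0, -0.12], 0, -1], [[-0.08, 0, -0.12], 0, -1], [[-0.08, 0, -0.12], 0, -1]]'

```text
time: 21.1
tool_pos: [0.5983, -0.0167, 0.1892]
ee_rot: [-3.137, -0.001, 1.571]
wrist_force: [-0.8, 0.7, -0.4]
width: 0.0942
finger_force: 0.0
```

```bash
python3 seat.py .599 .062 .09 .05; python3 plan.py .575 -.262 .10 71; python3 plan.py .575 -.262 .10 90
```

```text
z hist from 0.08 [  0   0   0   0   0   0   0   4 107 632 976 307  48  32  41  26  15   6
   0   0] median 0.0903  n 2194
tilt deg [-0.27 -0.15] z0 0.0903 tcp [ 0.5985 -0.0165  0.1895] [ 0.3  0.4 -1.6] t 21.15
pos [ 0.5985 -0.0165  0.1895] yaw 90.06 t 21.15  shift [-0.2456 -0.0233  0.0893]  roll 1.906
pos [ 0.5985 -0.0165  0.1895] yaw 90.06 t 21.15  shift [-0.2456 -0.0233  0.0893]  roll 0.006
```

Call:
carry_out --steps '[[[-0.05, -0.005, 0.01], 0, -0.7], [[-0.1, -0.01, 0.02], 0, -0.7], [[-0.15, -0.015, 0.035], 0, -0.7], [[-0.2, -0.02, 0.055], 0, -0.7], [[-0.246, -0.023, 0.08], 0, -0.7], [[-0.246, -0.023, 0.089], 0, -0.7], [[-0.246, -0.023, 0.089], 0, -0.7], [[-0.246, -0.023, 0.089], 0, -0.7]]'

```text
time: 22.15
tool_pos: [0.5774, -0.2621, 0.1039]
ee_rot: [3.14, 0.0, 1.573]
wrist_force: [-0.5, -1.0, -0.0]
width: 0.0797
finger_force: 0.0
```

```bash
python3 core.py .575 -.262 .012 .003 90
```

```text
circle [ 575.1 -261.6] dia 35.8 centroid [ 575.1 -261.5   11.9] bbox [ 557. -280.    7.] [ 592. -244.   14.]
pos [ 0.5776 -0.2623  0.1043] yaw 90.13 t 22.2  shift [ 0.0008 -0.0026  0.1013]  roll 0.013
```

Call:
carry_out --steps '[[[0.0015, -0.002, 0.05], 0, -0.6], [[0.0015, -0.002, 0.085], 0, -0.5], [[0.0015, -0.002, 0.101], 0, -0.4], [[0.0015, -0.002, 0.101], 0, 1], [[0.0015, -0.002, 0.101], 0, 1], [[0.0015, -0.002, 0.101], 0, 1], [[0.0015, -0.002, 0.101], 0, 1], [[0.0015, -0.002, 0.06], 0, 1], [[0.0015, -0.002, 0.0], 0, 1], [[0.0015, -0.002, -0.07], 0, 1]]'

```text
time: 23.45
tool_pos: [0.574, -0.262, 0.1666]
ee_rot: [-3.14, -0.001, 1.571]
wrist_force: [0.4, -0.3, 0.2]
width: 0.0323
finger_force: 30.0
```

Call:
carry_out --steps '[[[0.05, 0, -0.02], 0, 1], [[0.1, 0, -0.02], 0, 1], [[0.15, 0, -0.02], 0, 1], [[0.2, 0, -0.02], 0, 1], [[0.25, 0, -0.02], 0.3, 1], [[0.3, -0.01, -0.02], 0.6, 1], [[0.35, -0.015, -0.01], 0.9, 1], [[0.4, -0.02, 0], 1.2, 1], [[0.44, -0.03, 0], 1.6, 1], [[0.464, -0.0325, 0], 1.9, 1]]'

```text
time: 24.7
tool_pos: [0.5411, 0.2038, 0.1654]
ee_rot: [-3.141, 0.0, 1.239]
wrist_force: [0.4, -0.3, -1.1]
width: 0.0325
finger_force: 30.0
```

```bash
python3 - <<'E'
from h import *;from bench import robot;import pickle
for _ in range(4):s=robot.snapshot("wrist")
o=robot.get_obs();print(o["tool_pos"],o["ee_rot"],o["width"],o["time"])
pickle.dump((s,o),open("/tmp/mn.pkl","wb"));cv2.imwrite("pics/w5.png",s["image"][:,:,::-1])
C=cloud(s);hs=cv2.cvtColor(s["image"],cv2.COLOR_RGB2HSV)
x,y=.57,.281
for lo,hi in((.025,.035),(.065,.073),(.080,.085),(.085,.089),(.089,.095)):
    m=(abs(C[...,0]-x)<.07)&(abs(C[...,1]-y)<.07)&(C[...,2]>lo)&(C[...,2]<hi)&(hs[...,2]>60);q=C[m]
    if len(q)>10:print(lo,len(q),q.mean(0).round(4),cv2.minAreaRect((q[:,:2]*1000).astype(np.float32)))
E
python3 held.py .036
```

```text
[0.54205159 0.20139102 0.16551736] [3.14123906e+00 8.76400366e-04 1.24053773e+00] 0.032143747003005284 24.9
0.025 2359 [0.5696 0.2835 0.0302] ((569.4906616210938, 283.42767333984375), (42.63993453979492, 50.58797836303711), 72.42296600341797)
0.065 257 [0.5692 0.2857 0.07  ] ((569.9143676757812, 283.2010498046875), (42.82401657104492, 26.13625717163086), 74.1523208618164)
0.08 849 [0.5706 0.2863 0.0815] ((569.6893920898438, 283.3063049316406), (85.41451263427734, 28.15838050842285), 71.89886474609375)
0.085 537 [0.5703 0.2846 0.087 ] ((569.995849609375, 283.07110595703125), (53.97948455810547, 26.795745849609375), 72.42308807373047)
0.089 80 [0.5708 0.2848 0.0909] ((570.4094848632812, 284.8969421386719), (45.154666900634766, 25.901634216308594), 72.42435455322266)
top z(tool) -0.0092 tilt deg x,y [-0.2  0.1] circle ctr tool mm [ 0.4 -0.6] dia 33.0 n 2354 width 0.032143747003005284 bbox [-0.0168 -0.0164 -0.0114] [ 0.0177  0.0151 -0.0071]
```

View pics/w5.png

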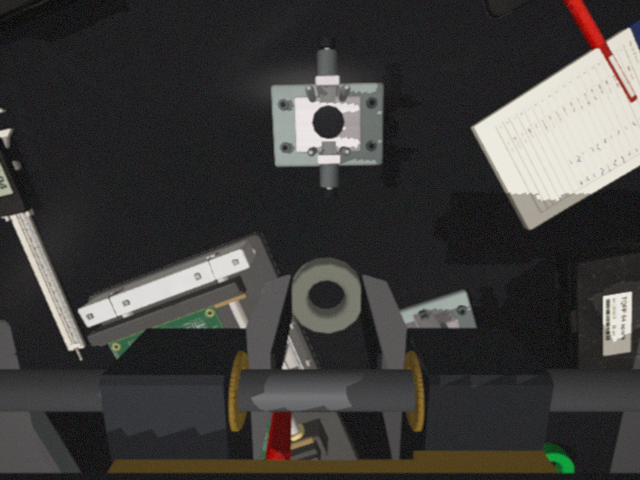

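The narrow magazine is at (328,122), turned about 1.3° against the tool, and the small core is held at (326,295). I take the difference from one picture.

```bash
python3 rel.py .5698 .283 .036 .024 .087 -.307
```

```text
circle [541.9 202.1] dia 36.2 centroid [541.6 202.7 174.4] bbox [522. 183. 169.] [562. 219. 180.]
tcp [0.5423 0.2005 0.1656] top 0.1744 bottom below tcp 0.0032 uprights [[577.0, 305.7], [562.3, 260.3]] yaw -17.9
axis [569.6 283. ] world diff mm [27.7 80.9] tool shift [ 0.0856 -0.0002] t 25.05
```

Call:
carry_out --steps '[[[0.0435, 0, 0], -0.06, 1], [[0.0856, 0, 0], -0.12, 1], [[0.0856, 0, 0.03], -0.12, 1], [[0.0856, 0, 0.06], -0.12, 1], [[0.0856, 0, 0.068], -0.12, 1], [[0.0856, 0, 0.076], -0.12, 1], [[0.0856, 0, 0.082], -0.12, 1], [[0.0856, 0, 0.087], -0.12, 1], [[0.0856, 0, 0.087], -0.12, 1]]'

```text
time: 26.18
tool_pos: [0.5702, 0.2827, 0.0788]
ee_rot: [3.141, -0.0, 1.26]
wrist_force: [0.4, -0.4, -0.4]
width: 0.0324
finger_force: 30.0
```

```bash
python3 held.py .036; python3 -c "
from bench import robot
o=robot.get_obs();print(o['wrist_force'],o['wrist_torque'],o['tool_pos'])"
```

```text
top z(tool) -0.0089 tilt deg x,y [-0.2  0. ] circle ctr tool mm [ 0.6 -0.7] dia 34.4 n 3260 width 0.03239668703045166 bbox [-0.022  -0.0169 -0.0109] [ 0.022   0.0168 -0.0063]
[-0.39380832 -0.83880276 -0.515268  ] [-0.12878963 -0.08020616  0.05617887] [0.5701608 0.2827629 0.0789699]
```

Call:
carry_out --steps '[[[0, 0, 0.005], 0, 1], [[0, 0, 0.01], 0, 1], [[0, 0, 0.015], 0, 1], [[0, 0, 0.02], 0, 1], [[0, 0, 0.0245], 0, 1], [[0, 0, 0.0245], 0, 1], [[0, 0, 0.0245], 0, 1]]'

```text
time: 27.1
tool_pos: [0.5701, 0.2828, 0.0543]
ee_rot: [3.141, -0.0, 1.26]
wrist_force: [1.9, 1.1, 3.4]
width: 0.0329
finger_force: 30.0
```

```bash
python3 seat.py .5697 .283 .066 .036
```

```text
z hist from 0.056 [  0   0   0   0   1   4 289 870 261  19   0   0   0  11  39  62  76  63
  59  57] median 0.0637  n 1854
tilt deg [-0.03  0.03] z0 0.0635 tcp [0.5702 0.2828 0.0543] [2.4 0.9 3.9] t 27.15
```

Top is at 63.5 mm, 5.5 mm past. I release.

Call:
carry_out --steps '[[[0, 0, 0], 0, -0.4], [[0, 0, 0], 0, -0.4], [[0, 0, 0], 0, -0.4], [[0, 0, -0.04], 0, -0.4], [[-0.02, 0, -0.09], 0, -0.6], [[-0.06, 0, -0.12], 0, -0.7], [[-0.08, 0, -0.12], 0, -0.7], [[-0.08, 0, -0.12], 0, -0.7], [[-0.08, 0, -0.12], 0, -0.7]]'

```text
time: 28.28
tool_pos: [0.5445, 0.2069, 0.1714]
ee_rot: [-3.138, 0.002, 1.26]
wrist_force: [-0.4, 0.4, -0.7]
width: 0.08
finger_force: 0.0
```

```bash
python3 seat.py .5697 .283 .069 .036 pics/w6.png; python3 plan.py .449 -.108 .19 90; python3 -c "
import cv2;i=cv2.imread('pics/w6.png');cv2.imwrite('pics/w6c.png',cv2.resize(i[20:230,240:420],None,fx=2.5,fy=2.5))"
```

```text
z hist from 0.059000000000000004 [  0   0   0   0   0   0   0   1  32 218 402 129  28  29  33  31  17   3
   1   0] median 0.0695  n 924
tilt deg [0.2  0.08] z0 0.0694 tcp [0.5446 0.2071 0.1715] [-0.5  1.  -0.5] t 28.32
pos [0.5446 0.2071 0.1715] yaw 72.24 t 28.32  shift [-0.3293  0.005  -0.0179]  roll -1.776
```

View pics/w6c.png

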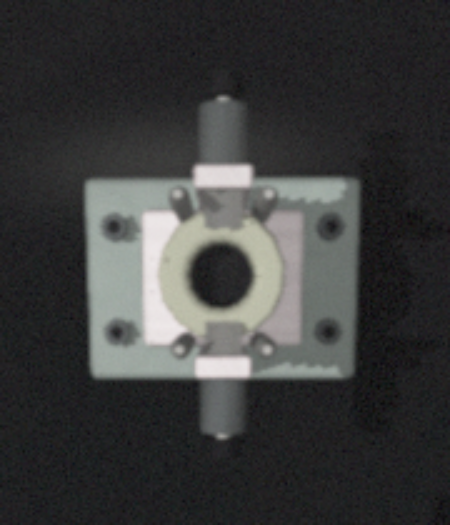

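The small core is caught by both catches and level at 69 mm. I go on to the last core, at (0.449,-0.108), passing high over the red handle.

Call:
carry_out --steps '[[[-0.02, 0, -0.05], 0, -0.7], [[-0.06, 0, -0.055], 0, -0.7], [[-0.11, 0.001, -0.055], -0.2, -0.7], [[-0.16, 0.002, -0.055], -0.5, -0.7], [[-0.21, 0.003, -0.055], -0.8, -0.7], [[-0.26, 0.004, -0.045], -1.2, -0.7], [[-0.31, 0.005, -0.01], -1.6, -0.7], [[-0.329, 0.005, 0.035], -1.776, -0.7], [[-0.329, 0.005, 0.07], -1.776, -0.7], [[-0.329, 0.005, 0.07], -1.776, -0.7]]'

```text
time: 29.58
tool_pos: [0.4472, -0.1069, 0.0999]
ee_rot: [-3.133, -0.003, 1.57]
wrist_force: [0.5, -0.2, -0.6]
width: 0.0799
finger_force: 0.0
```

```bash
for i in 1 2; do python3 core.py .449 -.109 .012 .003 90;done
```

```text
circle [ 448.4 -107.8] dia 35.8 centroid [ 448.3 -107.7   11.9] bbox [ 431. -126.    7.] [465. -90.  14.]
pos [ 0.4489 -0.1074  0.1025] yaw 90.01 t 29.62  shift [-0.0006 -0.0002  0.0995]  roll 0.001
circle [ 448.4 -107.9] dia 35.8 centroid [ 448.4 -107.8   12. ] bbox [ 431. -126.    7.] [466. -90.  15.]
pos [ 0.4502 -0.1078  0.1043] yaw 90.02 t 29.68  shift [-0.0002 -0.0018  0.1013]  roll 0.002
```

```bash
for i in 1 2 3; do python3 core.py .449 -.109 .012 .003 90;done
```

```text
circle [ 448.5 -107.9] dia 35.8 centroid [ 448.4 -107.8   12. ] bbox [ 431. -126.    7.] [466. -91.  15.]
pos [ 0.4509 -0.108   0.1054] yaw 90.02 t 29.73  shift [ 0.0002 -0.0026  0.1024]  roll 0.002
circle [ 448.4 -107.9] dia 35.6 centroid [ 448.4 -107.8   11.9] bbox [ 431. -126.    7.] [466. -91.  15.]
pos [ 0.4512 -0.1082  0.1059] yaw 90.02 t 29.77  shift [ 0.0004 -0.0031  0.1029]  roll 0.002
circle [ 448.4 -107.9] dia 35.8 centroid [ 448.4 -107.8   11.9] bbox [ 431. -126.    7.] [466. -90.  15.]
pos [ 0.4512 -0.1082  0.1061] yaw 90.02 t 29.82  shift [ 0.0005 -0.0031  0.1031]  roll 0.002
```

Call:
carry_out --steps '[[[0.001, -0.0025, 0.05], 0, -0.6], [[0.001, -0.0025, 0.085], 0, -0.5], [[0.001, -0.0025, 0.1025], 0, -0.4], [[0.001, -0.0025, 0.1025], 0, 1], [[0.001, -0.0025, 0.1025], 0, 1], [[0.001, -0.0025, 0.1025], 0, 1], [[0.001, -0.0025, 0.1025], 0, 1], [[0.001, -0.0025, 0.05], 0, 1], [[0.001, -0.0025, -0.01], 0, 1], [[0.001, -0.0025, -0.07], 0, 1]]'

```text
time: 31.08
tool_pos: [0.4467, -0.1071, 0.1758]
ee_rot: [-3.141, -0.0, 1.57]
wrist_force: [0.7, -0.9, -0.5]
width: 0.032
finger_force: 30.0
```

Call:
carry_out --steps '[[[0.02, 0.025, -0.04], 0, 1], [[0.05, 0.06, -0.045], 0, 1], [[0.1, 0.09, -0.045], 0.3, 1], [[0.15, 0.095, -0.045], 0.6, 1], [[0.2, 0.095, -0.045], 0.9, 1], [[0.25, 0.095, -0.045], 1.2, 1], [[0.29, 0.095, -0.03], 1.5, 1], [[0.312, 0.095, -0.005], 1.776, 1], [[0.312, 0.095, 0.008], 1.776, 1], [[0.312, 0.095, 0.008], 1.776, 1]]'

```text
time: 32.33
tool_pos: [0.5416, 0.2037, 0.1646]
ee_rot: [-3.139, 0.002, 1.26]
wrist_force: [-0.1, -0.4, 0.2]
width: 0.0323
finger_force: 30.0
```

```bash
for i in 1 2 3; do python3 rel.py .5698 .283 .036 .024 .087 -.307;done; python3 held.py .036; python3 plan.py .57 .28 .17 72.3
```

```text
circle [541.7 203.8] dia 36.1 centroid [541.4 204.5 175.5] bbox [523. 185. 170.] [563. 221. 181.]
tcp [0.5429 0.2036 0.1668] top 0.1755 bottom below tcp 0.0034 uprights [[576.9, 305.7], [562.4, 260.2]] yaw -17.7
axis [569.7 282.9] world diff mm [28.  79.1] tool shift [0.0839 0.0024] t 32.425
circle [542.4 203.9] dia 36.1 centroid [542.1 204.6 176.8] bbox [523. 185. 172.] [563. 221. 183.]
tcp [0.5432 0.2038 0.1675] top 0.1768 bottom below tcp 0.0027 uprights [[577.0, 305.8], [562.3, 260.2]] yaw -17.9
axis [569.6 283. ] world diff mm [27.3 79.1] tool shift [0.0836 0.0017] t 32.525
circle [542.4 204.2] dia 36.1 centroid [542.1 204.8 177. ] bbox [523. 185. 172.] [563. 221. 183.]
tcp [0.5431 0.2041 0.1673] top 0.177 bottom below tcp 0.0024 uprights [[577.2, 305.8], [562.3, 260.2]] yaw -18.0
axis [569.8 283. ] world diff mm [27.3 78.8] tool shift [0.0833 0.0019] t 32.625
top z(tool) -0.0098 tilt deg x,y [-0.  -0.1] circle ctr tool mm [-0.9 -0.6] dia 33.0 n 2353 width 0.03185304983638092 bbox [-0.0183 -0.0163 -0.0118] [ 0.0162  0.0151 -0.0077]
pos [0.5429 0.2042 0.1671] yaw 72.15 t 32.67  shift [ 0.0804  0.0025 -0.0029]  roll -0.015
```

Call:
carry_out --steps '[[[0.0435, 0.0018, 0], 0, 1], [[0.0833, 0.0018, 0], 0, 1], [[0.0833, 0.0018, 0.03], 0, 1], [[0.0833, 0.0018, 0.06], 0, 1], [[0.0833, 0.0018, 0.068], 0, 1], [[0.0833, 0.0018, 0.076], 0, 1], [[0.0833, 0.0018, 0.082], 0, 1], [[0.0833, 0.0018, 0.089], 0, 1], [[0.0833, 0.0018, 0.089], 0, 1]]'

```text
time: 33.8
tool_pos: [0.57, 0.2835, 0.0774]
ee_rot: [3.141, -0.001, 1.26]
wrist_force: [0.1, 0.2, 0.2]
width: 0.032
finger_force: 30.0
```

```bash
python3 held.py .036; python3 -c "
from bench import robot
o=robot.get_obs();print(o['wrist_force'],o['wrist_torque'],o['tool_pos'])"
```

```text
top z(tool) -0.0096 tilt deg x,y [-0. -0.] circle ctr tool mm [-0.7 -0.8] dia 34.4 n 3294 width 0.03200059833059866 bbox [-0.022  -0.0168 -0.0116] [ 0.022   0.0169 -0.0071]
[-0.22917466 -0.38060046 -0.13057573] [-0.07025031 -0.1560885  -0.01657417] [0.56989172 0.28352798 0.0774905 ]
```

Call:
carry_out --steps '[[[0, 0, 0.005], 0, 1], [[0, 0, 0.01], 0, 1], [[0, 0, 0.015], 0, 1], [[0, 0, 0.02], 0, 1], [[0, 0, 0.0237], 0, 1], [[0, 0, 0.0237], 0, 1], [[0, 0, 0.0237], 0, 1]]'

```text
time: 34.72
tool_pos: [0.5699, 0.2835, 0.0536]
ee_rot: [3.141, -0.0, 1.26]
wrist_force: [2.9, 0.9, 5.4]
width: 0.0321
finger_force: 30.0
```

```bash
python3 seat.py .5697 .283 .066 .036
```

```text
z hist from 0.056 [  0   0   0   0   0  12 339 830 243  10   4   2   7  25  44  58  72  78
  62  47] median 0.0637  n 1904
tilt deg [0.18 0.17] z0 0.0634 tcp [0.5699 0.2835 0.0536] [3.3 2.  5.6] t 34.77
```

Call:
carry_out --steps '[[[0, 0, 0], 0, -0.4], [[0, 0, 0], 0, -0.4], [[0, 0, 0], 0, -0.4], [[0, 0, -0.04], 0, -0.4], [[-0.02, 0, -0.09], 0, -0.6], [[-0.06, 0, -0.13], 0, -0.7], [[-0.08, 0, -0.13], 0, -0.7], [[-0.08, 0, -0.13], 0, -0.7], [[-0.08, 0, -0.13], 0, -0.7]]'

```text
time: 35.9
tool_pos: [0.5441, 0.2076, 0.1806]
ee_rot: [-3.137, 0.002, 1.26]
wrist_force: [-0.1, 0.3, -0.4]
width: 0.0799
finger_force: 0.0
```

```bash
python3 seat.py .5697 .283 .069 .036; python3 - <<'E'
from h import *;from bench import robot
s=robot.snapshot("side");i=s["image"][180:290,240:360,::-1];cv2.imwrite("pics/fin.png",cv2.resize(i,None,fx=5,fy=5,interpolation=cv2.INTER_CUBIC))
E
```

```text
z hist from 0.059000000000000004 [  0   0   0   0   0   0   0   8  34 213 341 121  29  34  28  26  15   4
   0   0] median 0.0694  n 853
tilt deg [ 0.81 -0.16] z0 0.0694 tcp [0.5442 0.2078 0.1807] [-0.2  0.6  0. ] t 35.95
```

View pics/fin.png

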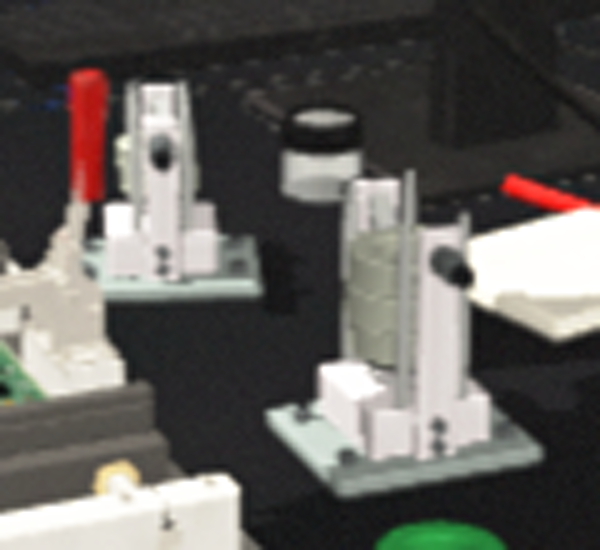

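The side view shows three cores stacked in the wide magazine (375,300) and the stack in the narrow one. Both tops sit at catch height, and the gripper is clear. I hand the job in.

```bash
python3 -c "
from bench import robot
print(robot.close_job())"
```

```text
the job is handed in; nothing more can be done
None
```

The job is handed in at about 36 s: three large cores are in the wide magazine and two small ones in the narrow, each top at catch height after release (90 mm and 69 mm); I never reached for the spool or the green rings.

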